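# Count and open the push-and-turn cleaner bottle in the noodle workshop

### The arm

A 6-joint arm with a two-finger parallel gripper is mounted at the origin on the work surface. World frame = base frame: x ahead of the robot, y to its left, z up, the work surface at z = 0. Lengths are in mm, angles in rad, forces in N, time in s.
With the tool pointing down it reaches from about 325 to 875 mm from the base axis. Payload 4.4 kg.
Tool frame: the origin (TCP) lies at the very end of the fingers, on their centre line; the grasp point (between the pads) lies 19 mm behind it (grasp_offset is the distance from the TCP to the grasp point, in mm); z points along the fingers, y is the direction in which the jaws open and shut (so a half turn about z gives the same grasp; the last joint's range is limited). The gripper opens to 85 mm and grips with 20 to 120 N. Pads are 22 mm wide; open, the fingers measure 114 mm over their backs; the gripper's body (76 mm by 85 mm) begins 54 mm behind the grasp point. The pads swing forward as they close: fully open they stand 13 mm farther back than shut.
Start: joints at [1.107, 0.207, 1.542, -0, 1.393, -0.15], TCP at [177.498, 546.92, 231.282] pointing down, gripper open.
Joint ranges: [-2.73, 2.73], [-0.86, 2.22], [0.23, 2.46], [-1.11, 4.25], [0.08, 2.63], [-2.82, 2.82]. Speed limits (rad/s): [2.79, 2.79, 3.14, 3.14, 3.14, 3.14].

### API

Orientations are given as a unit quaternion [x, y, z, w].
In Python, from cell import get_state, camera, camera_params, sign_off, grasp_offset gives the robot as it stands.
- The arm moves only by the tool drive_tool, never from a script. Its argument "targets" is a list of rows, each an object of numbers: "rx", "ry", "rz": the turn, a rotation vector about the tool's x, y, z in degrees; "x", "y", "z": the shift along the tool's x, y, z in m; "claw": the opening, from 0 (shut) to 1 (fully open). In form: [{"rx": .., "ry": .., "rz": .., "x": .., "y": .., "z": .., "claw": ..}, ...]. A call has 1 to 8 rows; each row shifts and turns the pose as measured when the row begins, along the tool's axes as they then stand; what a row does not reach is not made up. A row lasts 1/8 s, in which the tool goes at most 62.5 mm and 10.7 degrees, less where a joint would pass 70% of its speed; a pose out of reach is approached as far as the arm can. A call is refused whole if a number of a shift passes 0.0625 or a number of a turn 10.7, either way. A call with a gripper value outside its range is refused whole. The fingers move at their own pace and stop on an object; the grip force is fixed at half the most. Time passes only in rows, so rows that do not move let the fingers close. It gives the time, the measured TCP pose, the force and the opening at its end, in the units of the state.
- get_state(): the state, without advancing time (a new reading comes with each control period).
- camera(name): name is "side" or "top"; returns (picture, depth): 400x640x3 uint8, blue, green, red; 400x640 float32, mm along the optical axis (not along the pixel's ray), 0 where there is no reading.
- camera_params(name): a dict with "vertical_fov" (degrees; the focal length in pixels is half the picture's height over the tangent of half this angle, whatever the lens; pixels are square), "cx", "cy" (the principal point, pixels), "k1" (the pictures are not rectified: a ray, as slopes to the right and down, at radius r is drawn at 1 + k1 r^2 times it, then the intrinsics apply), "extrinsics" (4x4, takes a point from world to camera coordinates). Camera axes: x right, y down, z forward; pixel columns grow to the right and rows downward; lengths in mm; the calibration is good to about 2 mm. A picture is of the moment at which its call begins. camera_params takes no time and is no camera call.
- sign_off(): hands the job in, once; it reports no verdict.
The state is a dict: "clock": time; "joints": joint angles; "joint_velocities": joint speeds; "effort": joint torques, N m; "eef_pos": TCP position; "orientation": TCP orientation; "force": force on the tool from outside, world axes, zero at the start; "torque": the same for the moment, N m; "opening": finger opening in mm.
Only numpy, scipy, OpenCV 4.12 (cv2) and the standard library are available. Lean on these libraries where they do the work, as an engineer would, in place of code of your own. Each camera call takes 0.05 s, during which the arm holds its last target.

### The job

Every opening of the strong cleaner is counted: swing the tally counter's sprung lever all the way to its stop and let it spring back. Then press the push-and-turn cap of the squat cleaner bottle down, keep it down while you twist it anticlockwise until it is free, and lift it straight up. Finish while still holding the cap, level and still, about 10 cm above the bottle's neck, with everything else left where it stands.

Things in the scene. Friction and masses are not known exactly. Their poses are not given: they have to be found in the camera images.
- bottle: Squat white round cleaner bottle, 76 mm diameter, standing in a steel ring on a 120 x 100 x 12 mm plywood plate screwed to the table: it cannot move. Origin: centre of the plate's underside on the table, z up along the bottle's axis. The shoulder ends 112 mm above the table; the neck below the cap is 24 mm in diameter.
- cap: Loose grey round ribbed safety cap on the squat bottle, 46 mm outer diameter, 36 mm high, 30 g. Origin: centre of its underside, z up; locked, the underside is 126 mm and the top 162 mm above the table, and its x axis lies along the bottle's. Grip it across the diameter from above, at any yaw, on its upper 18 mm. Locked, it can neither be lifted nor turned; see the stopper.
- bottle_mouth (a point): Centre of the rim of the bottle's neck, 137 mm above the table, under the cap.
- stopper (a joint): Sprung stopper in the neck, pressed by the cap: m down, 0 at rest, 0.007 with the cap bottomed. Force 5.4 N at first, 10 N at 7 mm. Pressed 4 mm or more, the cap turns anticlockwise (seen from above; clockwise is blocked); 55 to 125 degrees from locked (aim for 80 to 90) it is free to lift straight up and needs no more pressing.
- counter: Grey tally counter, 110 x 90 mm, on a 130 x 110 x 8 mm steel plate screwed to the table, top 45 mm above the table. Origin: centre of the plate's underside. A dark strip with four blank white windows runs along its +x edge.
- lever_pivot (a point): The lever's pivot: vertical axis through the centre of the counter's top, 45 mm above the table.
- lever_post (a point): Top centre of the upright round black post (12 mm diameter, 85 mm above the table; it stands on the flat steel arm, whose top is 53 mm above the table) at the end of the lever, 50 mm from the pivot. At rest it lies 145 degrees anticlockwise from the counter's x axis, seen from above.
- lever (a joint): Angle of the counter's lever, rad: 0 at rest, grows anticlockwise seen from above, 1.2 at its stop. A spring pushes it back (2 N at the post at rest, about 5 N at the stop) and returns it as soon as it is let go. Counted when beyond 1.1 rad and back below 0.1.
- tall_bottle: Bystander: tall slim white bottle, 60 mm diameter, 180 mm high, with a narrow cap; loose. Origin: centre of its underside.
- cup: Bystander: white cup, 68 mm diameter, 62 mm high.
- jar: Bystander: glass jar, 46 mm diameter, 70 mm high.
- bowl: Bystander: steel bowl, 120 mm diameter, 50 mm high.
- brush: Bystander: flour brush, 180 mm long, lying.
- scoop: Bystander: wooden flour scoop, 80 x 60 x 35 mm box with a 90 mm handle.
Mind the look-alikes: they are no part of the job. What is shaped like the counter but pink is not meant.

How it is judged (in metres and radians):
On the way, in this order (a step that is already met when the one before it is completed fails the run):
1. the counter's lever is swung to its stop (value of joint lever above 1.1 rad), for 0.05 s.
2. the lever is let go and has sprung back (value of joint lever below 0.1 rad and contact force between the fingers and counter below 0.2 N), for 0.1 s.
3. the cap is pressed down at least 3 mm (value of joint stopper above 0.003 m and z of cap in the frame of bottle below 0.124 m), for 0.1 s.
4. the cap is twisted past 46 degrees while still on the neck (angle between the x axis of cap and the x axis of bottle, either way round above 0.8 rad and z of cap in the frame of bottle below 0.13 m), for 0.05 s.
At the end, for the whole second after the job is handed in: Cap still gripped, still, level within 14 degrees, underside 6 to 18 cm above its locked height and within 4 cm sideways of the neck, not touching the bottle; lever and stopper back at rest; no bystander over 4 cm from its start, tall bottle upright (z of cap in the frame of bottle between 0.186 and 0.306 m and horizontal distance between cap and bottle_mouth below 0.04 m and angle between cap's own z axis and vertical below 0.25 rad and linear speed of cap below 0.02 m/s and contact force between the fingers and cap above 1 N and contact force between cap and bottle below 0.1 N and value of joint lever below 0.1 rad and value of joint stopper below 0.002 m and distance of each of tall_bottle, cup, jar, bowl, brush, scoop from where it was at the start of the episode below 0.04 m and angle between tall_bottle's own z axis and vertical below 0.3 rad); the arm keeps its last pose, push and grip.
It fails at once if a bystander is pushed more than 4 cm away (distance of any of tall_bottle, cup, jar, bowl, brush, scoop from where it was at the start of the episode above 0.04 m).
It fails at once if tall bottle knocked over (angle between tall_bottle's own z axis and vertical above 0.5 rad).
It also fails if it takes over 61 s, if anything falls off the work surface, if the arm or the gripper's body presses on something with over 40 N, if the wrist force passes 120 N, or if a joint passes its speed limit or range.

## Working session

There is one attempt and no reset: what is moved stays moved. The work goes in short steps, Python scripts to look and compute and a tool call to move; the robot and the scene stay as the last step left them, time stands still between calls to the robot, and variables do not carry over. Pictures are saved under pics/ and viewed, and the job is handed in when it is done.

Besides the shell and the picture viewer there is one more tool, called after "Request:" by a JSON object that holds its "method" and its "body". drive_tool: Moves the arm, as the interface text tells. Its arguments: {"type":"object","properties":{"targets":{"type":"array"}},"required":["targets"]}

```bash
mkdir -p pics; ls
python3 - <<'E'
from cell import *
import cv2,numpy as np
for n in("top","side"):
    p,d=camera(n); cv2.imwrite(f"pics/{n}0.png",p); np.save(f"pics/{n}0.npy",d)
    print(n,camera_params(n))
print(get_state(),grasp_offset)
E
```

```text
pics
top {'vertical_fov': 44.0233066775588, 'cx': 320.787069242805, 'cy': 204.22661624449788, 'k1': -0.09043243170372509, 'extrinsics': array([[-6.61821221e-03, -9.99925114e-01,  1.02939835e-02,
         4.20284515e+01],
       [-9.91407525e-01,  5.21625647e-03, -1.30705430e-01,
         5.16129742e+02],
       [ 1.30641946e-01, -1.10705690e-02, -9.91367805e-01,
         1.29998978e+03],
       [ 0.00000000e+00,  0.00000000e+00,  0.00000000e+00,
         1.00000000e+00]])}
side {'vertical_fov': 48.38050103866302, 'cx': 313.35126531293594, 'cy': 200.26117124508173, 'k1': 0.0258591233455431, 'extrinsics': array([[ 7.57608750e-01, -6.52581757e-01,  1.28853340e-02,
        -3.44642222e+02],
       [-4.32854904e-01, -5.17098868e-01, -7.38407335e-01,
         3.50288640e+02],
       [ 4.88534148e-01,  5.53846379e-01, -6.74231841e-01,
         9.25970355e+02],
       [ 0.00000000e+00,  0.00000000e+00,  0.00000000e+00,
         1.00000000e+00]])}
{'clock': 0.1, 'joints': array([ 1.10646717e+00,  2.07365993e-01,  1.54282246e+00,  8.84511074e-06,
        1.39351916e+00, -1.50513480e-01]), 'joint_velocities': array([-0.00048223, -0.00322579, -0.00497692, -0.00095175,  0.00127776,
        0.00085415]), 'effort': array([-6.78320630e-04, -3.84095836e+01, -2.92546856e+01, -2.50989979e-04,
        4.85030003e-03,  1.18772738e-05]), 'eef_pos': array([177.19844199, 546.28673616, 230.21877739]), 'orientation': array([ 1.56265469e-01,  9.87714526e-01, -1.00658140e-03, -3.24142577e-04]), 'force': array([ 0.15886156,  0.42862781, -0.17486045]), 'torque': array([ 0.01526446,  0.01672304, -0.0590179 ]), 'opening': 85.24660499524758} 18.700000000000003
```

View pics/top0.png

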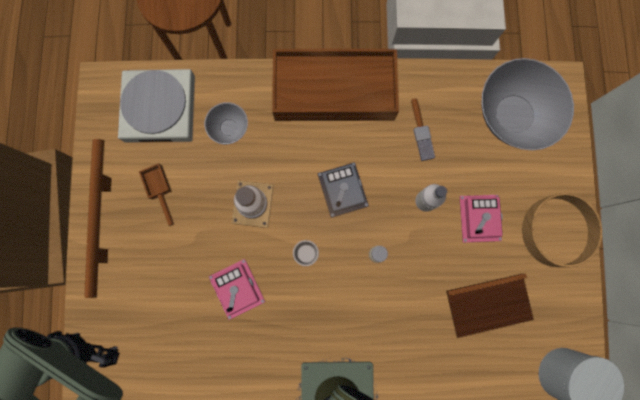

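View pics/side0.png

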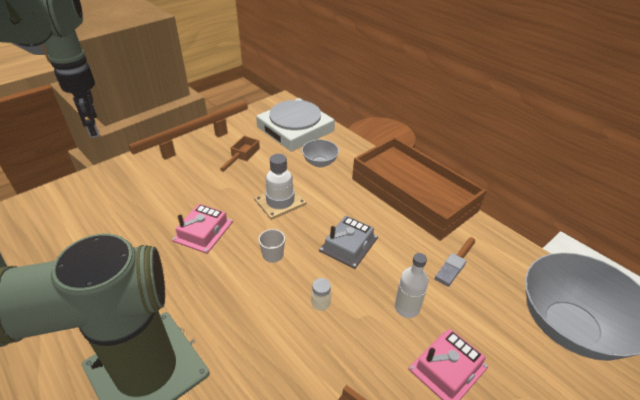

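Top view: grey counter at (343,190), pink look-alikes at (237,289) and (482,218). The squat bottle on its plywood plate is at (249,202) and the tall slim bottle at (431,197). Side view: counter (350,240), squat bottle (280,185), tall bottle (411,290). By the description I choose the grey counter and the bottle on the plate, and check both in close crops.

```bash
cat > h.py <<'E'
import numpy as np,cv2
from cell import *
P={n:camera_params(n) for n in("top","side")}
def f(n): return 200/np.tan(np.radians(P[n]['vertical_fov']/2))
def K(n): return np.array([[f(n),0,P[n]['cx']],[0,f(n),P[n]['cy']],[0,0,1]])
def D(n): return np.array([P[n]['k1'],0,0,0,0])
def ray(n,uv):
    q=cv2.undistortPoints(np.array([[uv]],float),K(n),D(n)).reshape(2)
    E=P[n]['extrinsics'];R=E[:3,:3];t=E[:3,3]
    return -R.T@t, R.T@np.array([q[0],q[1],1])
def plane(n,uv,z):
    o,d=ray(n,uv); return o+d*(z-o[2])/d[2]
def proj(n,p):
    E=P[n]['extrinsics'];r,_=cv2.Rodrigues(E[:3,:3])
    return cv2.projectPoints(np.array([p],float),r,E[:3,3],K(n),D(n))[0].reshape(2)
def tri(a,b):
    A=np.zeros((3,3));c=np.zeros(3)
    for n,uv in(("top",a),("side",b)):
        o,d=ray(n,uv);d/=np.linalg.norm(d);M=np.eye(3)-np.outer(d,d);A+=M;c+=M@o
    return np.linalg.solve(A,c)
def crop(n,img,x0,y0,w,h,s,name):
    c=cv2.resize(img[y0:y0+h,x0:x0+w],None,fx=s,fy=s,interpolation=cv2.INTER_CUBIC);cv2.imwrite(name,c);return c
E
python3 - <<'E'
from h import *
t=cv2.imread("pics/top0.png");s=cv2.imread("pics/side0.png")
a=crop("top",t,220,155,160,75,5,"pics/ct.png")
a1=cv2.resize(s[150:220,245:315],None,fx=5,fy=5,interpolation=cv2.INTER_CUBIC)
a2=cv2.resize(s[205:275,315:385],None,fx=5,fy=5,interpolation=cv2.INTER_CUBIC)
cv2.imwrite("pics/cs.png",np.hstack([a1,a2]))
E
```

```text
(no output)
```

View pics/ct.png

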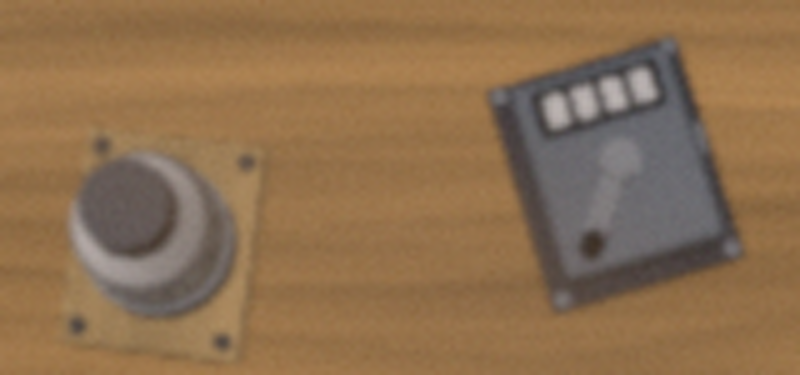

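View pics/cs.png

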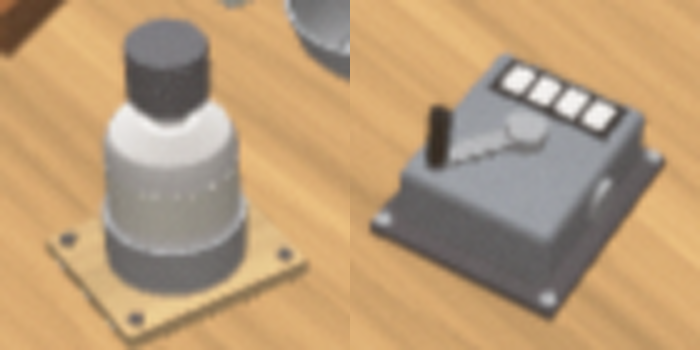

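Both are confirmed: dark-grey cap on the squat bottle (top px ~245,196) and grey counter with black post (top px ~338,203). Next, the measurements.

Run:
```python
from h import *
np.set_printoptions(precision=1,suppress=True)
T=lambda u,v:((u+.5)/5-.5+220,(v+.5)/5-.5+155)
S1=lambda u,v:((u+.5)/5-.5+245,(v+.5)/5-.5+150)
S2=lambda u,v:((u-350+.5)/5-.5+315,(v+.5)/5-.5+205)
print("cap",plane("top",T(127,205),162),plane("side",S1(167,43),162),tri(T(127,205),S1(167,43)))
sc=[plane("top",T(*p),12) for p in((101,146),(247,162),(222,342),(78,325))]
print("bottle plate",np.mean(sc,0),sc)
for z in(85,70): print("post",z,plane("top",T(592,243),z))
print(plane("side",S2(438,110),85),tri(T(592,243),S2(438,110)))
print("pivot",plane("top",T(621,157),53),plane("side",S2(525,130),53))
sc=[plane("top",T(*p),9) for p in((500,97),(668,45),(733,247),(563,299))]
print("counter",np.mean(sc,0)); 
d=(sc[0]+sc[1])-(sc[2]+sc[3]);yaw=np.degrees(np.arctan2(d[1],d[0]));print("yaw",yaw)
c=np.mean(sc,0)
for th in(0,1.1,1.2):
    a=np.radians(yaw+145)+th;print(th,c[:2]+50*np.array([np.cos(a),np.sin(a)]))
for nm,uv in dict(cup=(305,254),jar=(378,254),tall=(431,197)).items(): print(nm,plane("top",uv,60))
dep=np.load("pics/top0.npy");print(dep[196,245],dep[203,338])
```

```text
cap [521.7 225.3 162. ] [522.6 227.4 162. ] [521.2 225.1 164.1]
bottle plate [522.9 227.3  12. ] [array([577.2, 261.7,  12. ]), array([567.8, 181. ,  12. ]), array([468.4, 193.9,  12. ]), array([478.1, 272.8,  12. ])]
post 85 [512.1  -5.1  85. ]
post 70 [514.1  -5.8  70. ]
[514.   -2.2  85. ] [511.5  -4.9  88.8]
pivot [562.6 -22.6  53. ] [560.9 -19.7  53. ]
counter [562.  -22.4   9. ]
yaw 16.69621427500148
0 [514.6  -6.7]
1.1 [526.5 -57.5]
1.2 [530.2 -60.9]
cup [382.1  81.3  60. ]
jar [ 380.8 -109.6   60. ]
tall [ 530.8 -254.7   60. ]
1202.7341 1283.8883
```

Request:
{"method": "drive_tool", "body": {"targets": [{"rz": 9.4,"claw": 0},{"rz": 9.4,"claw": 0},{"rz": 9.4,"claw": 0},{"rz": 9.4,"claw": 0},{"rz": 9.4,"claw": 0},{"rz": 9.4,"claw": 0}]}}

```text
invalid input
```

```bash
cat > go.py <<'E'
import sys
from h import *
from scipy.spatial.transform import Rotation as Ro
np.set_printoptions(precision=4,suppress=True)
s=get_state();R=Ro.from_quat(s['orientation']).as_matrix()
print("t",s['clock'],"pos",s['eef_pos'],"F",s['force'],"open",s['opening'],"j",s['joints'])
print("yaw y",np.degrees(np.arctan2(R[1,1],R[0,1])),"zax",R[:,2])
if len(sys.argv)>3:
    d=R.T@(np.array([float(a) for a in sys.argv[1:4]])-s['eef_pos'])/1000
    print("tool delta m",d)
E
python3 go.py 500.8 25.7 230
```

```text
t 0.1 pos [177.1984 546.2867 230.2188] F [ 0.1589  0.4286 -0.1749] open 85.24660499524758 j [ 1.1065  0.2074  1.5428  0.      1.3935 -0.1505]
yaw y 72.0196160458771 zax [-0.001  -0.0019 -1.    ]
tool delta m [-0.4685 -0.3953  0.0009]
```

Request:
{"method": "drive_tool", "body": {"targets": [{"rx": 0,"ry": 0,"rz": 9.4,"x": 0,"y": 0,"z": 0,"claw": 0},{"rx": 0,"ry": 0,"rz": 9.4,"x": 0,"y": 0,"z": 0,"claw": 0},{"rx": 0,"ry": 0,"rz": 9.4,"x": 0,"y": 0,"z": 0,"claw": 0},{"rx": 0,"ry": 0,"rz": 9.4,"x": 0,"y": 0,"z": 0,"claw": 0},{"rx": 0,"ry": 0,"rz": 9.4,"x": 0,"y": 0,"z": 0,"claw": 0},{"rx": 0,"ry": 0,"rz": 9.4,"x": 0,"y": 0,"z": 0,"claw": 0}]}}

```text
clock: 0.85
eef_pos: [175.9, 543.7, 225.8]
orientation: [0.617, 0.787, -0.005, 0.001]
force: [0.1, -0.4, -0.1]
opening: 0.0
```

```bash
python3 go.py 500.8 25.7 230
```

```text
t 0.85 pos [175.8756 543.6607 225.7863] F [ 0.0534 -0.3678 -0.1499] open 0.042808615628919425 j [1.1065 0.2105 1.5484 0.     1.3935 0.8663]
yaw y 13.762086053376764 zax [-0.0048 -0.0097 -0.9999]
tool delta m [-0.5804  0.1923 -0.0008]
```

Request:
{"method": "drive_tool", "body": {"targets": [{"rx": 0,"ry": 0,"rz": 0,"x": -0.05,"y": 0.0166,"z": -0.001,"claw": 0},{"rx": 0,"ry": 0,"rz": 0,"x": -0.05,"y": 0.0166,"z": -0.001,"claw": 0},{"rx": 0,"ry": 0,"rz": 0,"x": -0.05,"y": 0.0166,"z": -0.001,"claw": 0},{"rx": 0,"ry": 0,"rz": 0,"x": -0.05,"y": 0.0166,"z": -0.001,"claw": 0},{"rx": 0,"ry": 0,"rz": 0,"x": -0.05,"y": 0.0166,"z": -0.001,"claw": 0},{"rx": 0,"ry": 0,"rz": 0,"x": -0.05,"y": 0.0166,"z": -0.001,"claw": 0},{"rx": 0,"ry": 0,"rz": 0,"x": -0.05,"y": 0.0166,"z": -0.001,"claw": 0},{"rx": 0,"ry": 0,"rz": 0,"x": -0.05,"y": 0.0166,"z": -0.001,"claw": 0}]}}

```text
clock: 1.85
eef_pos: [403.1, 178.0, 232.9]
orientation: [0.614, 0.789, -0.007, 0.001]
force: [0.7, 0.4, -0.0]
opening: 0.1
```

```bash
python3 go.py 500.8 25.7 200
```

```text
t 1.85 pos [403.1496 178.0177 232.8579] F [ 0.6935  0.3806 -0.0067] open 0.05413176539678452 j [ 0.2267 -0.0804  1.8425 -0.0108  1.3896 -0.0191]
yaw y 14.192791296812372 zax [-0.0075 -0.0126 -0.9999]
tool delta m [-0.1713  0.0577  0.034 ]
```

```bash
cat >> go.py <<'E'
t=R.T@np.array([0,0,-1.]);print("level rx ry deg",np.degrees([-t[1],t[0]]))
E
python3 go.py 500.8 25.7 200|tail -1
```

```text
level rx ry deg [-0.5949  0.595 ]
```

Request:
{"method": "drive_tool", "body": {"targets": [{"rx": 0,"ry": 0,"rz": 0,"x": -0.04,"y": 0.0135,"z": 0.005,"claw": 0},{"rx": 0,"ry": 0,"rz": 0,"x": -0.04,"y": 0.0135,"z": 0.005,"claw": 0},{"rx": 0,"ry": 0,"rz": 0,"x": -0.04,"y": 0.0135,"z": 0.005,"claw": 0},{"rx": 0,"ry": 0,"rz": -1,"x": -0.03,"y": 0.01,"z": 0.005,"claw": 0},{"rx": 0,"ry": 0,"rz": -1,"x": -0.01,"y": 0.004,"z": 0.005,"claw": 0},{"rx": 0,"ry": 0,"rz": 0,"x": 0,"y": 0,"z": 0,"claw": 0}]}}

```text
clock: 2.6
eef_pos: [496.8, 28.3, 206.1]
orientation: [0.603, 0.798, -0.008, -0.001]
force: [-0.9, -0.1, -0.4]
opening: -0.0
```

```bash
python3 go.py 500.8 25.7 62
```

```text
t 2.6 pos [496.8045  28.2829 206.128 ] F [-0.8815 -0.0925 -0.3636] open -0.014774111531211232 j [-0.1093  0.0724  1.7477 -0.0127  1.3314 -0.3834]
yaw y 15.879633034151594 zax [-0.0111 -0.0112 -0.9999]
tool delta m [-0.0025  0.0051  0.1441]
level rx ry deg [-0.785   0.4425]
```

Request:
{"method": "drive_tool", "body": {"targets": [{"rx": -0.8,"ry": 0.5,"rz": 0,"x": -0.002,"y": 0.004,"z": 0.025,"claw": 0},{"rx": 0,"ry": 0,"rz": 0,"x": 0,"y": 0,"z": 0.035,"claw": 0},{"rx": 0,"ry": 0,"rz": 0,"x": 0,"y": 0,"z": 0.035,"claw": 0},{"rx": 0,"ry": 0,"rz": 0,"x": 0,"y": 0,"z": 0.025,"claw": 0},{"rx": 0,"ry": 0,"rz": 0,"x": 0,"y": 0,"z": 0.01,"claw": 0},{"rx": 0,"ry": 0,"rz": 0,"x": 0,"y": 0,"z": -0.001,"claw": 0}]}}

```text
clock: 3.35
eef_pos: [499.1, 35.1, 75.8]
orientation: [0.599, 0.8, 0.002, -0.0]
force: [0.6, -0.8, 1.6]
opening: 0.3
```

```bash
python3 go.py 521.1 -44.8 62
python3 - <<'E'
from h import *
p,d=camera("side");crop("side",p,270,140,160,120,5,"pics/s1.png")
E
```

```text
t 3.35 pos [499.0917  35.1294  75.7992] F [ 0.5739 -0.8071  1.6275] open 0.31574066447149357 j [-0.1057  0.2394  1.8592  0.0051  1.0414 -0.3933]
yaw y 16.331461708352833 zax [ 0.002   0.0042 -1.    ]
tool delta m [-0.0829 -0.0014  0.0135]
level rx ry deg [ 0.1789 -0.1984]
```

View pics/s1.png

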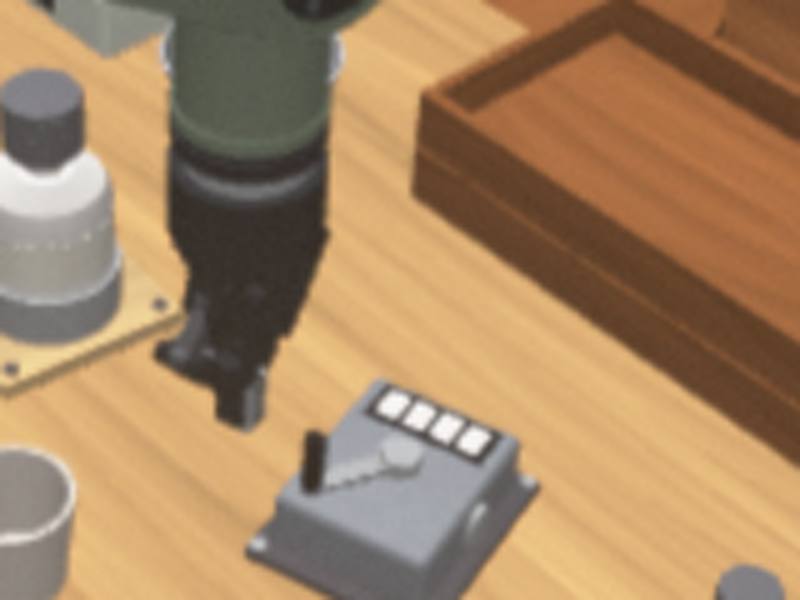

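The view shows the closed fingers (crop ~245,410) beside the post, with nothing between them. Now lower and push.

Request:
{"method": "drive_tool", "body": {"targets": [{"rx": 0,"ry": 0,"rz": 0,"x": 0,"y": 0,"z": 0.012,"claw": 0},{"rx": 0,"ry": 0,"rz": 0,"x": -0.01,"y": 0,"z": 0,"claw": 0},{"rx": 0,"ry": 0,"rz": 0,"x": -0.015,"y": 0,"z": -0.0005,"claw": 0},{"rx": 0,"ry": 0,"rz": 0,"x": -0.015,"y": 0,"z": -0.0005,"claw": 0}]}}

```text
clock: 3.9
eef_pos: [511.5, -3.9, 66.9]
orientation: [0.599, 0.801, 0.003, -0.0]
force: [-4.5, 4.7, 1.4]
opening: -0.6
```

```bash
python3 go.py 521.1 -44.8 62
```

```text
t 3.9 pos [511.486   -3.9137  66.9158] F [-4.5415  4.6874  1.3635] open -0.6152408000759342 j [-0.1811  0.2741  1.8373  0.0076  1.0279 -0.4712]
yaw y 16.396998997165852 zax [ 0.0035  0.006  -1.    ]
tool delta m [-0.042  -0.0023  0.0047]
level rx ry deg [ 0.2874 -0.2739]
```

Request:
{"method": "drive_tool", "body": {"targets": [{"rx": 0,"ry": 0,"rz": 0,"x": -0.013,"y": 0,"z": 0.001,"claw": 0},{"rx": 0,"ry": 0,"rz": 0,"x": -0.013,"y": 0,"z": 0.001,"claw": 0},{"rx": 0,"ry": 0,"rz": 0,"x": -0.01,"y": 0,"z": 0.001,"claw": 0}]}}

```text
clock: 4.28
eef_pos: [524.1, -39.9, 64.9]
orientation: [0.601, 0.8, 0.007, -0.0]
force: [4.4, 9.8, 0.2]
opening: -0.1
```

```bash
python3 go.py 521.1 -44.8 62
```

```text
t 4.275 pos [524.0666 -39.9049  64.8673] F [4.3997 9.8026 0.2197] open -0.11572938300685491 j [-0.2483  0.3015  1.8061  0.0145  1.0294 -0.5381]
yaw y 16.174612834630498 zax [ 0.0076  0.0109 -0.9999]
tool delta m [-0.0039 -0.0042  0.0028]
level rx ry deg [ 0.5898 -0.4802]
```

Request:
{"method": "drive_tool", "body": {"targets": [{"rx": 0,"ry": 0,"rz": 0,"x": -0.006,"y": -0.002,"z": 0,"claw": 0},{"rx": 0,"ry": 0,"rz": 0,"x": -0.004,"y": -0.001,"z": 0,"claw": 0}]}}

```text
clock: 4.53
eef_pos: [525.9, -43.5, 64.7]
orientation: [0.603, 0.798, 0.015, -0.004]
force: [-4.5, 20.4, 7.2]
opening: 0.1
```

```bash
python3 go.py 521.1 -44.8 62
python3 - <<'E'
from h import *
p,d=camera("side");a=crop("side",p,310,190,80,80,5,"pics/x.png")
p,d=camera("top");b=crop("top",p,300,150,80,80,5,"pics/x.png")
cv2.imwrite("pics/s2.png",np.hstack([a,b]))
E
```

```text
t 4.525 pos [525.8604 -43.5168  64.698 ] F [-4.5372 20.3814  7.2187] open 0.09597354614201828 j [-0.2652  0.3049  1.8022  0.0356  1.0318 -0.5604]
yaw y 15.856569688567534 zax [ 0.0108  0.0287 -0.9995]
tool delta m [ 0.     -0.005   0.0026]
level rx ry deg [ 1.0462 -1.4124]
```

View pics/s2.png

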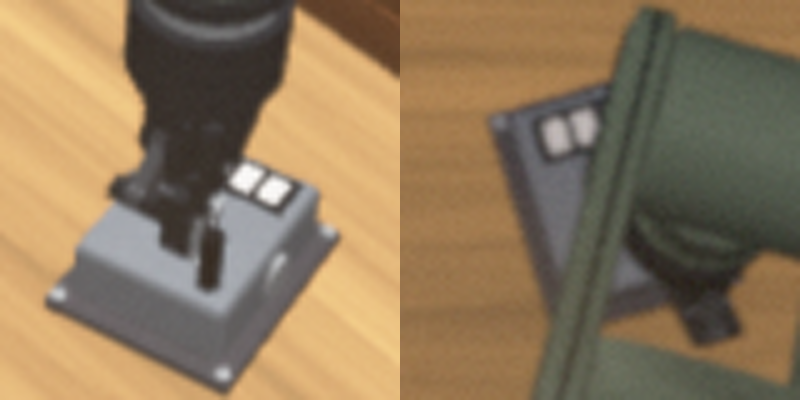

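```bash
python3 - <<'E'
from h import *
for v in(222,228,232):
    p=plane("side",(210/5+309.6,v/5+189.6),85);d=p[:2]-[560.9,-20.]
    print(p,np.hypot(*d),np.radians(np.degrees(np.arctan2(d[1],d[0]))%360-161.7))
E
python3 go.py
```

```text
[533.56678945 -51.84450285  85.        ] 41.966376548597005 1.180879214898365
[530.72681355 -54.74593531  85.        ] 46.01848760129401 1.1751148976939507
[528.84210195 -56.67140378  85.        ] 48.708322521628816 1.1718186153096204
t 4.625 pos [525.7861 -43.412   64.7787] F [-1.4953 18.6143  5.3215] open -0.1932685704739994 j [-0.2649  0.3046  1.8024  0.0352  1.0319 -0.5602]
yaw y 15.8783969114857 zax [ 0.0108  0.0284 -0.9995]
level rx ry deg [ 1.0376 -1.3941]
```

The force rose to about 19 N with no further motion (spring alone: 5 N), and the imaged lever angle is ~1.18 rad, so it is at the stop. Back off and lift away.

Request:
{"method": "drive_tool", "body": {"targets": [{"rx": 0,"ry": 0,"rz": 0,"x": 0.005,"y": 0,"z": -0.01,"claw": 0},{"rx": 1,"ry": -1.4,"rz": 0,"x": 0,"y": 0,"z": -0.04,"claw": 0},{"rx": 0,"ry": 0,"rz": 0,"x": 0,"y": 0,"z": -0.06,"claw": 0},{"rx": 0,"ry": 0,"rz": 0,"x": 0,"y": 0,"z": -0.06,"claw": 1},{"rx": 0,"ry": 0,"rz": 0,"x": 0.03,"y": 0,"z": -0.03,"claw": 1},{"rx": 0,"ry": 0,"rz": 0,"x": 0.04,"y": 0,"z": -0.01,"claw": 1},{"rx": 0,"ry": 0,"rz": 0,"x": 0.05,"y": 0,"z": -0.001,"claw": 1},{"rx": 0,"ry": 0,"rz": 0,"x": 0.05,"y": 0,"z": -0.001,"claw": 1}]}}

```text
clock: 5.62
eef_pos: [484.5, 117.2, 284.6]
orientation: [0.607, 0.795, 0.001, 0.009]
force: [-0.1, -0.2, -0.1]
opening: 85.4
```

```bash
python3 go.py 522.2 226.7 235
python3 - <<'E'
from h import *
p,d=camera("side");cv2.imwrite("pics/s3.png",p)
E
```

```text
t 5.625 pos [484.4836 117.1581 284.5989] F [-0.1251 -0.1741 -0.062 ] open 85.41898109337302 j [ 0.07   -0.0059  1.6637 -0.0102  1.4691 -0.1961]
yaw y 15.308963468810454 zax [ 0.0154 -0.0091 -0.9998]
tool delta m [0.0963 0.0647 0.0492]
level rx ry deg [0.7123 0.7372]
```

View pics/s3.png

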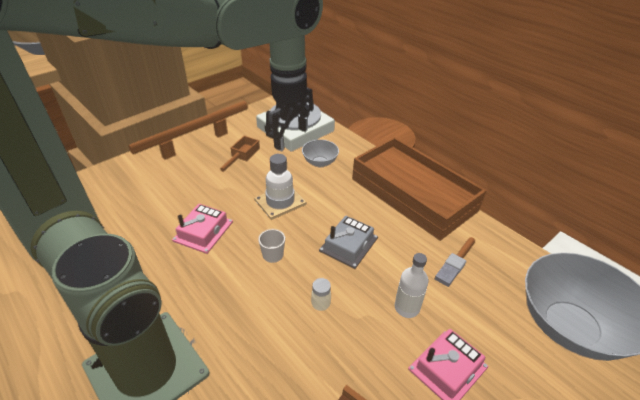

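The lever post is back at (332,230), its original place. Go above the cap.

Request:
{"method": "drive_tool", "body": {"targets": [{"rx": 0.7,"ry": 0.7,"rz": 0,"x": 0.03,"y": 0.02,"z": 0.005,"claw": 1},{"rx": 0,"ry": 0,"rz": 0,"x": 0.035,"y": 0.025,"z": 0.012,"claw": 1},{"rx": 0,"ry": 0,"rz": 0,"x": 0.025,"y": 0.018,"z": 0.015,"claw": 1},{"rx": 0,"ry": 0,"rz": 0,"x": 0,"y": 0,"z": 0.01,"claw": 1},{"rx": 0,"ry": 0,"rz": 0,"x": 0,"y": 0,"z": -0.001,"claw": 1}]}}

```text
clock: 6.3
eef_pos: [526.2, 225.8, 245.4]
orientation: [0.604, 0.797, 0.004, 0.005]
force: [-0.8, 0.1, 0.3]
opening: 85.2
```

```bash
python3 go.py 522.2 226.7 220
```

```text
t 6.3 pos [526.2458 225.7676 245.3701] F [-0.8159  0.0865  0.2828] open 85.15007953041581 j [ 0.256   0.1833  1.5397 -0.0034  1.4067 -0.0166]
yaw y 15.649899242596119 zax [ 0.0124 -0.0002 -0.9999]
tool delta m [ 0.0021 -0.0039  0.0253]
level rx ry deg [0.6818 0.2011]
```

Request:
{"method": "drive_tool", "body": {"targets": [{"rx": 0.7,"ry": 0.2,"rz": 0,"x": 0.002,"y": -0.004,"z": 0.025,"claw": 1},{"rx": 0,"ry": 0,"rz": 0,"x": 0,"y": 0,"z": 0.01,"claw": 1},{"rx": 0,"ry": 0,"rz": 0,"x": 0,"y": 0,"z": -0.001,"claw": 1}]}}

```text
clock: 6.68
eef_pos: [522.4, 223.9, 209.5]
orientation: [0.606, 0.796, -0.0, 0.0]
force: [-0.2, 0.4, 0.5]
opening: 85.6
```

```bash
python3 go.py 522.2 226.7 134
```

```text
t 6.675 pos [522.3563 223.8773 209.5221] F [-0.2296  0.4034  0.4584] open 85.57780419531743 j [ 0.2532  0.2112  1.5822 -0.0009  1.3485 -0.0166]
yaw y 15.466761530555358 zax [-0.    -0.001 -1.   ]
tool delta m [0.0028 0.0006 0.0755]
level rx ry deg [-0.0159  0.0528]
```

Request:
{"method": "drive_tool", "body": {"targets": [{"rx": 0,"ry": 0,"rz": 0,"x": 0.003,"y": 0.001,"z": 0.02,"claw": 1},{"rx": 0,"ry": 0,"rz": 0,"x": 0,"y": 0,"z": 0.02,"claw": 1},{"rx": 0,"ry": 0,"rz": 0,"x": 0,"y": 0,"z": 0.015,"claw": 1},{"rx": 0,"ry": 0,"rz": 0,"x": 0,"y": 0,"z": 0.005,"claw": 1},{"rx": 0,"ry": 0,"rz": 0,"x": 0,"y": 0,"z": -0.001,"claw": 1}]}}

```text
clock: 7.3
eef_pos: [524.6, 226.5, 151.5]
orientation: [0.606, 0.795, 0.002, 0.002]
force: [-0.5, -0.2, -0.4]
opening: 85.6
```

```bash
python3 go.py 522.2 226.7 134
python3 - <<'E'
from h import *
p,d=camera("side");a=crop("side",p,230,120,100,100,4,"pics/x.png")
p,d=camera("top");b=crop("top",p,200,150,100,100,4,"pics/x.png")
cv2.imwrite("pics/s4.png",np.hstack([a,b]))
E
```

```text
t 7.3 pos [524.6209 226.4572 151.5483] F [-0.455  -0.1917 -0.3779] open 85.59596567473066 j [ 0.2568  0.2726  1.6337 -0.0013  1.23   -0.0114]
yaw y 15.39258029076949 zax [ 0.0054  0.0001 -1.    ]
tool delta m [ 0.0009 -0.0024  0.0175]
level rx ry deg [0.3012 0.0757]
```

View pics/s4.png

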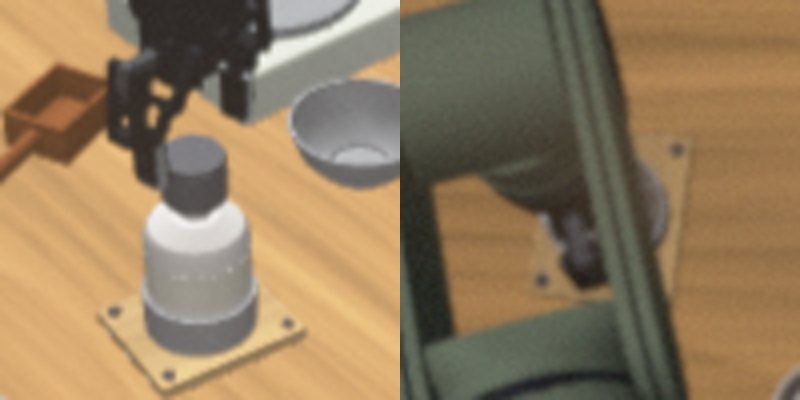

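Run:
```python
from h import *
for k in(-46,46):
    p=np.array([524.6,226.5,164])+k*np.array([.964,.266,0]);print((proj("side",p)-[230,120])*4)
print((proj("side",[524.6,226.5,162])-[230,120])*4,(proj("side",[522.2,226.7,162])-[230,120])*4)
```

```text
[152.74306295 184.62396347]
[235.58869313 116.752398  ]
[195.27138052 152.27505963] [192.24890931 153.51662394]
```

Projected fingertips match the picture ((153,185), (236,117)) and the cap (195,152) lies between them. Lower and grip.

Request:
{"method": "drive_tool", "body": {"targets": [{"rx": 0,"ry": 0,"rz": 0,"x": 0,"y": -0.001,"z": 0.012,"claw": 1},{"rx": 0,"ry": 0,"rz": 0,"x": 0,"y": -0.001,"z": 0.006,"claw": 1},{"rx": 0,"ry": 0,"rz": 0,"x": 0,"y": 0,"z": -0.001,"claw": 0.8}]}}

```text
clock: 7.78
eef_pos: [523.9, 226.3, 135.2]
orientation: [0.606, 0.795, 0.003, 0.003]
force: [-0.5, 0.3, 0.3]
opening: 69.7
```

```bash
python3 go.py 523 226.7 134
```

```text
t 7.775 pos [523.8783 226.2824 135.2357] F [-0.4531  0.2925  0.3368] open 69.72183329917559 j [ 0.2568  0.2879  1.6514 -0.0014  1.1934 -0.0115]
yaw y 15.401760262828217 zax [ 0.0089  0.001  -1.    ]
tool delta m [ 0.0006 -0.0007  0.0012]
level rx ry deg [0.5072 0.0802]
```

Request:
{"method": "drive_tool", "body": {"targets": [{"rx": 0.5,"ry": 0,"rz": 0,"x": 0,"y": -0.0005,"z": 0,"claw": 0.6},{"rx": 0,"ry": 0,"rz": 0,"x": 0,"y": 0,"z": -0.0005,"claw": 0.3},{"rx": 0,"ry": 0,"rz": 0,"x": 0,"y": 0,"z": -0.0005,"claw": 0},{"rx": 0,"ry": 0,"rz": 0,"x": 0,"y": 0,"z": -0.0005,"claw": 0},{"rx": 0,"ry": 0,"rz": 0,"x": 0,"y": 0,"z": -0.0005,"claw": 0}]}}

```text
clock: 8.4
eef_pos: [523.6, 226.2, 136.4]
orientation: [0.606, 0.795, -0.0, 0.001]
force: [2.4, 1.2, -5.1]
opening: 44.2
```

```bash
python3 go.py 523 226.7 134
```

```text
t 8.4 pos [523.6494 226.2179 136.4394] F [ 2.4343  1.2376 -5.1438] open 44.15544114477986 j [ 0.2568  0.2913  1.6441 -0.0014  1.206  -0.0114]
yaw y 15.393999165120661 zax [ 0.0005 -0.0012 -1.    ]
tool delta m [ 0.0006 -0.0005  0.0024]
level rx ry deg [0.0086 0.075 ]
```

Request:
{"method": "drive_tool", "body": {"targets": [{"rx": 0,"ry": 0,"rz": 0,"x": 0,"y": 0,"z": 0.003,"claw": 0},{"rx": 0,"ry": 0,"rz": 0,"x": 0,"y": 0,"z": 0.003,"claw": 0},{"rx": 0,"ry": 0,"rz": 0,"x": 0,"y": 0,"z": 0.002,"claw": 0}]}}

```text
clock: 8.78
eef_pos: [523.8, 226.3, 132.3]
orientation: [0.606, 0.796, -0.0, 0.001]
force: [-3.9, -1.3, 7.2]
opening: 44.3
```

```bash
python3 go.py 523 226.7 134
```

```text
t 8.775 pos [523.8408 226.3046 132.3071] F [-3.8612 -1.3497  7.1558] open 44.252838554028216 j [ 0.2571  0.2967  1.6467 -0.0018  1.1979 -0.0114]
yaw y 15.418132550792325 zax [ 0.0007 -0.0015 -1.    ]
tool delta m [ 0.0006 -0.0007 -0.0017]
level rx ry deg [0.0151 0.0946]
```

Request:
{"method": "drive_tool", "body": {"targets": [{"rx": 0,"ry": 0,"rz": 0,"x": 0,"y": 0,"z": 0.003,"claw": 0},{"rx": 0,"ry": 0,"rz": 0,"x": 0,"y": 0,"z": 0.003,"claw": 0},{"rx": 0,"ry": 0,"rz": 0,"x": 0,"y": 0,"z": 0.002,"claw": 0}]}}

```text
clock: 9.15
eef_pos: [523.9, 226.3, 129.9]
orientation: [0.606, 0.796, -0.001, 0.001]
force: [-4.8, -0.3, 7.9]
opening: 44.3
```

```bash
python3 go.py 523 226.7 134
```

```text
t 9.15 pos [523.8747 226.2904 129.9115] F [-4.7737 -0.3125  7.8707] open 44.281472508000704 j [ 0.2574  0.2996  1.6485 -0.0025  1.1931 -0.0114]
yaw y 15.4546342376334 zax [ 0.001  -0.0021 -1.    ]
tool delta m [ 0.0006 -0.0007 -0.0041]
level rx ry deg [0.025  0.1316]
```

Request:
{"method": "drive_tool", "body": {"targets": [{"rx": 0,"ry": 0,"rz": 0,"x": 0,"y": 0,"z": 0.004,"claw": 0},{"rx": 0,"ry": 0,"rz": 0,"x": 0,"y": 0,"z": 0.004,"claw": 0},{"rx": 0,"ry": 0,"rz": 0,"x": 0,"y": 0,"z": 0.004,"claw": 0}]}}

```text
clock: 9.52
eef_pos: [524.0, 226.3, 128.7]
orientation: [0.605, 0.796, -0.001, 0.001]
force: [-8.3, -2.9, 18.3]
opening: 44.4
```

```bash
python3 go.py 523 226.7 134
```

```text
t 9.525 pos [523.9883 226.276  128.7397] F [-8.3394 -2.9081 18.324 ] open 44.417800557213795 j [ 0.2579  0.3014  1.6488 -0.0036  1.1911 -0.0114]
yaw y 15.507649270597073 zax [ 0.0011 -0.0032 -1.    ]
tool delta m [ 0.0007 -0.0008 -0.0053]
level rx ry deg [0.0133 0.1925]
```

The force is past the spring's 10 N, so the cap is bottomed. Twist while pressing.

Request:
{"method": "drive_tool", "body": {"targets": [{"rx": 0,"ry": 0,"rz": -8,"x": 0,"y": 0,"z": 0.003,"claw": 0},{"rx": 0,"ry": 0,"rz": -8,"x": 0,"y": 0,"z": 0.003,"claw": 0}]}}

```text
clock: 9.78
eef_pos: [525.2, 227.8, 128.8]
orientation: [0.485, 0.875, 0.001, 0.002]
force: [-6.5, 0.8, 11.3]
opening: 44.4
```

```bash
python3 go.py 523 226.7 134
```

```text
t 9.775 pos [525.2423 227.7922 128.8407] F [-6.5068  0.7794 11.302 ] open 44.437914899305134 j [ 0.2588  0.3017  1.6481 -0.0015  1.1869 -0.2989]
yaw y 31.986582491307914 zax [ 0.005  -0.0001 -1.    ]
tool delta m [ 0.0002 -0.0025 -0.0052]
level rx ry deg [0.2417 0.1571]
```

Request:
{"method": "drive_tool", "body": {"targets": [{"rx": 0,"ry": 0,"rz": -9,"x": 0,"y": -0.001,"z": 0.004,"claw": 0},{"rx": 0,"ry": 0,"rz": -9,"x": 0,"y": -0.0005,"z": 0.004,"claw": 0},{"rx": 0,"ry": 0,"rz": -9,"x": 0,"y": -0.0005,"z": 0.004,"claw": 0}]}}

```text
clock: 10.15
eef_pos: [524.9, 229.6, 128.8]
orientation: [0.26, 0.966, 0.004, 0.003]
force: [-8.2, -1.0, 17.2]
opening: 44.2
```

```bash
python3 go.py 523 226.7 134;python3 -c "
from cell import *;print(get_state()['torque'])"
```

```text
t 10.15 pos [524.8652 229.6287 128.8339] F [-8.2023 -0.99   17.1537] open 44.17462224628843 j [ 0.2599  0.2993  1.6514  0.0029  1.1814 -0.7866]
yaw y 59.89924392161966 zax [ 0.0085  0.005  -1.    ]
tool delta m [ 0.0001 -0.0034 -0.0052]
level rx ry deg [0.4929 0.2755]
[-0.32934433  1.41014543 -0.10595882]
```

Request:
{"method": "drive_tool", "body": {"targets": [{"rx": 0.3,"ry": 0.2,"rz": -10,"x": 0,"y": -0.001,"z": 0.003,"claw": 0},{"rx": 0,"ry": 0,"rz": -10,"x": 0,"y": -0.001,"z": 0.003,"claw": 0},{"rx": 0,"ry": 0,"rz": -10,"x": 0,"y": -0.001,"z": 0.003,"claw": 0},{"rx": 0,"ry": 0,"rz": -9,"x": 0,"y": -0.001,"z": 0.002,"claw": 0}]}}

```text
clock: 10.65
eef_pos: [526.3, 229.5, 129.4]
orientation: [-0.089, 0.996, 0.004, 0.006]
force: [-5.7, 2.5, 8.7]
opening: 44.4
```

```bash
python3 go.py 523 226.7 134
python3 - <<'E'
from h import *
print(get_state()['torque'])
p,d=camera("side");a=crop("side",p,230,120,100,100,4,"pics/s5.png")
E
```

```text
t 10.65 pos [526.2727 229.4804 129.3551] F [-5.7423  2.5236  8.6637] open 44.44881777135967 j [ 0.2575  0.2991  1.6505  0.0059  1.1797 -1.4944]
yaw y 100.24958338223652 zax [ 0.0106  0.0084 -0.9999]
tool delta m [ 0.0037 -0.0021 -0.0047]
level rx ry deg [0.365  0.6806]
[ 0.29010426  0.91032539 -0.06382424]
```

View pics/s5.png

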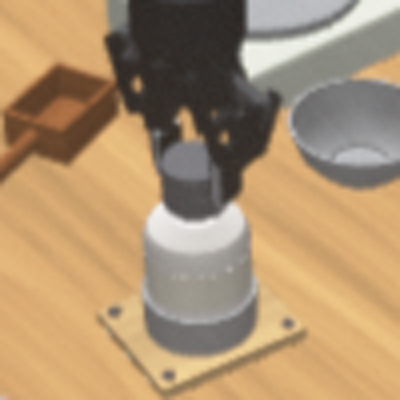

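The cap (crop ~190,175) sits lower and is held between the pads, and the tool has turned 85°. Begin lifting and watch the force.

Request:
{"method": "drive_tool", "body": {"targets": [{"rx": 0,"ry": 0,"rz": 0,"x": 0.001,"y": -0.0005,"z": -0.005,"claw": 0},{"rx": 0,"ry": 0,"rz": 0,"x": 0,"y": 0,"z": -0.006,"claw": 0},{"rx": 0,"ry": 0,"rz": 0,"x": 0,"y": 0,"z": -0.006,"claw": 0}]}}

```text
clock: 11.08
eef_pos: [525.7, 229.2, 148.9]
orientation: [-0.092, 0.996, 0.004, 0.007]
force: [0.7, 0.4, -0.4]
opening: 44.2
```

```bash
python3 go.py 524 227.7 236
```

```text
t 11.075 pos [525.7336 229.1779 148.8815] F [ 0.6832  0.4163 -0.445 ] open 44.15248576646992 j [ 0.257   0.2734  1.6389  0.0061  1.2146 -1.4993]
yaw y 100.51579917733004 zax [ 0.0128  0.0092 -0.9999]
tool delta m [ 0.0007 -0.0005 -0.0871]
level rx ry deg [0.3865 0.8159]
```

Free, and the force is about zero. Lift straight up.

Request:
{"method": "drive_tool", "body": {"targets": [{"rx": 0,"ry": 0,"rz": 0,"x": 0,"y": 0,"z": -0.01,"claw": 0},{"rx": 0.3,"ry": 0.6,"rz": 0,"x": 0,"y": 0,"z": -0.02,"claw": 0},{"rx": 0,"ry": 0,"rz": 0,"x": 0,"y": 0,"z": -0.02,"claw": 0},{"rx": 0,"ry": 0,"rz": 0,"x": 0,"y": 0,"z": -0.02,"claw": 0},{"rx": 0,"ry": 0,"rz": 0,"x": 0,"y": 0,"z": -0.012,"claw": 0},{"rx": 0,"ry": 0,"rz": 0,"x": 0,"y": 0,"z": -0.005,"claw": 0},{"rx": 0,"ry": 0,"rz": 0,"x": 0,"y": 0,"z": -0.001,"claw": 0},{"rx": 0,"ry": 0,"rz": 0,"x": 0,"y": 0,"z": -0.001,"claw": 0}]}}

```text
clock: 12.08
eef_pos: [524.0, 227.9, 240.3]
orientation: [-0.091, 0.996, 0.0, -0.0]
force: [-0.3, -0.1, -0.6]
opening: 44.4
```

```bash
python3 go.py 524 227.7 236
python3 - <<'E'
from h import *
p,d=camera("side");cv2.imwrite("pics/s6.png",p)
p,d=camera("top");cv2.imwrite("pics/t6.png",p)
E
```

```text
t 12.075 pos [524.042  227.9293 240.2508] F [-0.3367 -0.07   -0.6099] open 44.41566119728907 j [ 0.2585  0.1925  1.5394  0.0007  1.4102 -1.4949]
yaw y 100.45165643465732 zax [-0.0007  0.0005 -1.    ]
tool delta m [ 0.0001 -0.0002  0.0043]
level rx ry deg [ 0.0372 -0.0366]
```

View pics/s6.png

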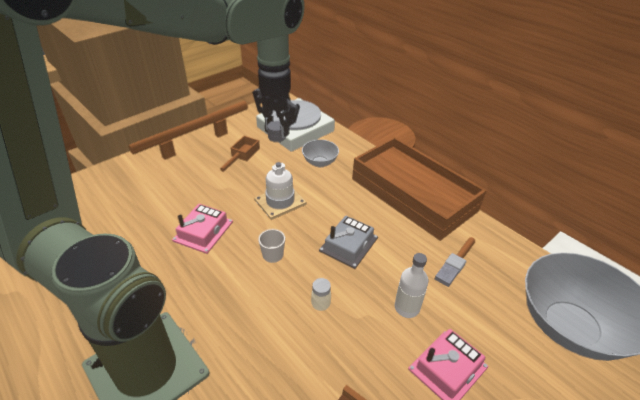

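View pics/t6.png

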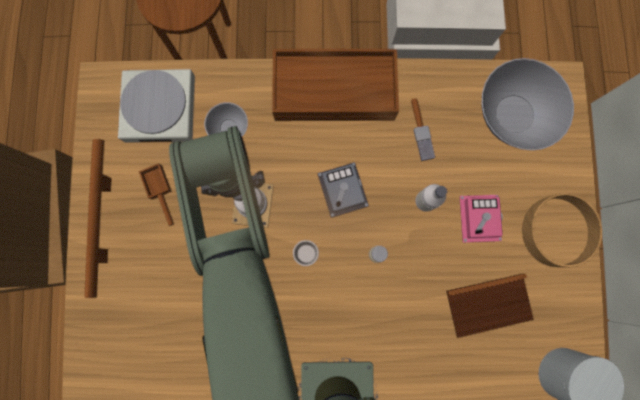

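The cap is in the gripper (side 277,130) above the open neck (279,168). The lever is at rest and the bystanders are in their original places. One still row, then hand in.

Request:
{"method": "drive_tool", "body": {"targets": [{"rx": 0,"ry": 0,"rz": 0,"x": 0,"y": 0,"z": 0,"claw": 0},{"rx": 0,"ry": 0,"rz": 0,"x": 0,"y": 0,"z": -0.0005,"claw": 0}]}}

```text
clock: 12.42
eef_pos: [523.6, 227.8, 239.8]
orientation: [-0.091, 0.996, 0.0, -0.001]
force: [-0.1, 0.2, -1.2]
opening: 43.9
```

```bash
python3 go.py; python3 -c "
from cell import *;print(abs(get_state()['joint_velocities']).max());print(sign_off())"
```

```text
t 12.425 pos [523.6499 227.7992 239.8123] F [-0.0624  0.16   -1.2012] open 43.893081586687245 j [ 0.2584  0.1931  1.5397  0.0007  1.4111 -1.4949]
yaw y 100.44878010996288 zax [-0.0024  0.0001 -1.    ]
level rx ry deg [ 0.0302 -0.1338]
0.007206624182613738
the job is handed in; nothing more can be done
None
```

The job is handed in at 12.4 s on the robot's clock, with the cap held above the open neck; no verdict was reported.

- **Counter:** I pushed the grey counter's lever with closed fingers until it stalled at about 19 N. The picture put it at about 1.18 rad. I then lifted away, and the post was back at its starting pixel.
- **Cap:** I gripped it at about 44 mm opening and pressed about 7 mm down, until the force reached 18 N, past the spring's 10 N. I twisted it 85° anticlockwise while still pressing, and it lifted with no resistance.
- **Last checks:** The cap is about 104 mm above its locked height by tool travel. It is level within 0.2° and still, and about 2 mm from the neck axis I measured.
- **Scene:** The counter's lever looked at rest and no bystander had visibly moved in the last pictures. The arm hid one pink counter in the top view, but the side view shows it in place.
- **Small disagreements:** The two cameras differed by 2–3 mm. The opening read 44 mm for a 46 mm cap. The tool drifted 2–3 mm sideways during the twist. I could not measure the stopper directly.

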